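# Touch check of the green-ringed sensor

### The job

Run the touch check on the green-ringed sensor: with the fingertips push the yellow key on the grey tester box all the way in (it stays in by itself), and only after that press the bare metal pad of the green-ringed sensor lightly with the fingertips for about a second, then withdraw. Do not touch the blue-ringed and red-ringed sensors at all, and lift or shift nothing on the desk: the green-ringed sensor stays standing where it is too.

Things in the scene. Friction and masses are not known exactly. Their poses are not given: they have to be found in the camera images.
- start_key (a joint): travel of the tester's yellow key in m: 0 = out, 0.006 = fully in (straight down). No spring: it slides with about 3 N of friction and stays where it is pushed
- key_top (a point): centre of the flat top of the round yellow key (24 mm across), 45 mm above the desk when out and 39 mm when fully in. The key stands 12 mm proud of the tester box when out. The tester is a grey metal box fixed to the desk, 84x62 mm and 33 mm high, with two small lamps and two brass sockets; the key's axis is 12 mm from the box's centre, along its long side
- sensor_green: touch sensor with a green ring: a loose black 48x48 mm housing, 24 mm high, 0.35 kg or so, on rubber feet, with a small brass socket on its +x side. On top a green plastic ring of 43 mm diameter, up to 28 mm above the desk, round a bare metal pad. Origin at the centre of its underside, z up
- sensor_blue: touch sensor with a blue ring (not to be touched): a loose black 48x48 mm housing, 24 mm high, 0.35 kg or so, on rubber feet, with a small brass socket on its +x side. On top a blue plastic ring of 43 mm diameter, up to 28 mm above the desk, round a bare metal pad. Origin at the centre of its underside, z up
- sensor_red: touch sensor with a red ring (not to be touched): a loose black 48x48 mm housing, 24 mm high, 0.35 kg or so, on rubber feet, with a small brass socket on its +x side. On top a red plastic ring of 43 mm diameter, up to 28 mm above the desk, round a bare metal pad. Origin at the centre of its underside, z up
- pad_green_top (a point): centre of the flat top of the green-ringed sensor's round metal pad (28 mm across), 35 mm above the desk when not touched; 7 mm above the ring. It moves straight down
- pad_green (a joint): how far that pad is pressed in, in m: 0 = free, 0.005 = at its stop. A spring of 1 N per mm carries it and brings it back
- heatsink: black finned heatsink, 40x45x24 mm, loose, standing about; to be left alone. Origin at the centre of its underside
- flux_jar: white jar with green screw lid, 37 mm across, 34 mm high, loose, standing about; to be left alone. Origin at the centre of its underside
- relay_box: small dark relay box with pins on top, 22x29x22 mm, loose, standing about; to be left alone. Origin at the centre of its underside
- eraser: white eraser, 19x42x12 mm, loose, standing about; to be left alone. Origin at the centre of its underside
- marker_red: red marker pen with white cap, 17x128x18 mm, loose, standing about; to be left alone. Origin at the centre of its underside
- usb_stick: red USB stick, 18x64x10 mm, loose, standing about; to be left alone. Origin at the centre of its underside
Things that resemble listed ones, but are neither listed nor needed, are in the scene too. Leave any purple look-alike of the sensor_green alone.

How it is judged (in metres and radians):
On the way, in this order (a step that is already met when the one before it is completed fails the run):
1. the tester's yellow key is pushed in (value of joint start_key above 0.0045 m), for 0.1 s.
2. the fingers press the green-ringed sensor's pad lightly, for at least 0.4 s (contact force between the fingers and sensor_green above 0.3 N and value of joint pad_green above 0.0005 m), for 0.4 s.
At the end, for the whole second after the job is handed in: The yellow key is in (more than 4.5 of its 6 mm), the green-ringed sensor's pad has been pressed and is free again (less than 0.5 mm in), the sensors stand upright, and no loose thing is more than 10 mm from where it stood (value of joint start_key above 0.0045 m and value of joint pad_green below 0.0005 m and distance of each of sensor_green, sensor_blue, sensor_red, heatsink, flux_jar, relay_box, eraser, marker_red, usb_stick from where it was at the start of the episode below 0.01 m and angle between each of sensor_green, sensor_blue, sensor_red's own z axis and vertical below 0.1 rad and linear speed of sensor_green below 0.02 m/s); the robot touches nothing.
It fails at once if the green-ringed sensor is touched before the yellow key is in (value of joint start_key below 0.0045 m and contact force between any of the fingers, the arm and sensor_green above 0.3 N).
It fails at once if the robot presses on the green-ringed sensor with more than 20 N (contact force between any of the fingers, the arm and sensor_green above 20 N).
It fails at once if the blue-ringed or red-ringed sensor is touched (contact force between any of the fingers, the arm and sensor_blue above 0.3 N or contact force between any of the fingers, the arm and sensor_red above 0.3 N).
It fails at once if a sensor or a bystander is lifted or shifted by more than 10 mm (distance of any of sensor_green, sensor_blue, sensor_red, heatsink, flux_jar, relay_box, eraser, marker_red, usb_stick from where it was at the start of the episode above 0.01 m).
It also fails if it takes over 45 s, if anything falls off the work surface, if the arm or the gripper's body presses on something with over 40 N, if the wrist force passes 120 N, or if a joint passes its speed limit or range.

### The arm

A 6-joint arm with a two-finger parallel gripper is mounted at the origin on a cart in front of the work surface, level with it; the furniture and walls round the work are solid. World frame = base frame: x ahead of the robot, y to its left, z up, the work surface at z = 0. Lengths are in mm, angles in rad, forces in N, time in s.
With the tool pointing down it reaches from about 300 to 775 mm from the base axis. Payload 14.6 kg.
Tool frame: the origin (TCP) lies between the finger pads; the fingertips stand 25 mm ahead of it and the grasp point (between the pads) lies 6 mm ahead of it; z points along the fingers, y is the line along which they close (so a half turn about z gives the same grasp; the last joint's range is limited). The gripper opens to 94 mm and grips with 3 to 60 N. Pads are 16 mm wide; open, the fingers measure 119 mm over their backs; the gripper's body (75 mm by 177 mm) begins 78 mm behind the grasp point.
Start: joints at [-1.285, 0.3, 1.521, -0, 1.321, -0.067], TCP at [190.032, -516.117, 230.446] pointing down, gripper open.
Joint ranges: [-3.03, 3.03], [-0.79, 2.21], [0.23, 2.52], [-1.04, 4.18], [0, 3.07], [-2.55, 2.55]. Speed limits (rad/s): [2.22, 2.22, 2.57, 3.14, 3.14, 3.14].

### API

Orientations are given as [roll, pitch, yaw] about the fixed x, y, z axes, in that order (R = Rz(yaw) Ry(pitch) Rx(roll)).
In Python, from cell import manip gives the robot as it stands. The module is installed in compiled form; this text tells all that it offers.
- The arm moves only by the tool step_arm, never from a script. Its argument "series" is one flat list of numbers, 5 for each row, row after row: the shift along the world's x, y, z in mm, then the turn about the world's z in rad, then the closure, from 0 (fully open) to 1 (shut). In form: [dx, dy, dz, spin, jaw, dx, dy, dz, spin, jaw, ...]. A call has 1 to 20 rows; each row shifts and turns the commanded pose from where the row before left it; what a row does not reach is not made up. A row lasts 1/8 s, in which the tool goes at most 62.5 mm and 10.7 degrees, less where a joint would pass 70% of its speed; a pose out of reach is approached as far as the arm can. A call is refused whole if a number of a shift passes 62.5 or a number of a turn 0.188, either way. A call with a gripper value outside its range is refused whole. The fingers move at their own pace and stop on an object; "squeeze" is the grip in N (left out, the last holds). Time passes only in rows, so rows that do not move let the fingers close. It gives the time, the measured TCP pose, the force, the opening and the grip force at its end, in the units of the state.
- manip.read_state(): the state, without advancing time (a new reading comes with each control period).
- manip.camera(name): name is "scene" or "top"; returns (picture, depth): 480x640x3 uint8, blue, green, red; 480x640 float32, mm along the optical axis (not along the pixel's ray), 0 where there is no reading.
- manip.camera_info(name): a dict with "fovy" (degrees; the focal length in pixels is half the picture's height over the tangent of half this angle, whatever the lens; pixels are square), "cx", "cy" (the principal point, pixels), "eye" and "orientation" of the camera in the world. Camera axes: x right, y down, z forward; pixel columns grow to the right and rows downward; lengths in mm; the calibration is good to about 2 mm. A picture is of the moment at which its call begins. camera_info takes no time and is no camera call.
- manip.sign_off(): hands the job in; it is judged then, once.
The state is a dict: "clock": time; "joints": joint angles; "qd": joint speeds; "effort": joint torques, N m; "eef_pos": TCP position; "eef_rot": TCP orientation; "wrist_force": force on the tool from outside, world axes, zero at the start; "moment": the same for the moment, N m; "finger_gap": finger opening in mm; "finger_force": force on a finger pad.
Only numpy, scipy, OpenCV 4.12 (cv2) and the standard library are available. Lean on these libraries where they do the work, as an engineer would, in place of code of your own. Each camera call takes 0.05 s, during which the arm holds its last target. There are 200 camera calls.

## Working session

There is one attempt and no reset: what is moved stays moved. The work goes in short steps, Python scripts to look and compute and a tool call to move; the robot and the scene stay as the last step left them, time stands still between calls to the robot, and variables do not carry over. Pictures are saved under pics/ and viewed, at most 10 in all, crops included, and the job is handed in when it is done.

Besides the shell and the picture viewer there is one more tool, called after "Emit:" as a command line: name --argument value ..., lists and objects as JSON in quotes. step_arm: Moves the arm, as the interface text tells. Its arguments: {"type":"object","properties":{"series":{"type":"array"},"squeeze":{"type":"number"}},"required":["series"]}

```bash
mkdir -p pics; cat > h.py <<'E'
import numpy as np, cv2
from cell import manip
from scipy.spatial.transform import Rotation as R
def rot(o):
    o=np.array(o,float)
    if o.shape==(3,3): return o
    return (R.from_euler('xyz',o) if o.size==3 else R.from_quat(o)).as_matrix()
def world(name,u,v,d):
    i=manip.camera_info(name); f=240/np.tan(np.radians(i['fovy'])/2)
    return np.array(i['eye'])+rot(i['orientation'])@(np.array([(u-i['cx'])/f,(v-i['cy'])/f,1])*d)
def snap(n):
    for c in ('scene','top'):
        p,d=manip.camera(c); cv2.imwrite(f'pics/{c}{n}.png',p); np.save(f'{c}{n}.npy',d)
E
python3 -c "
from h import *
snap(0)
for c in('scene','top'):print(manip.camera_info(c))
print(manip.read_state())"
```

```text
{'fovy': 47.993334634064624, 'cx': 316.13439055877893, 'cy': 237.30553574437297, 'eye': array([-328.78307828,  565.68291185,  611.30351522]), 'orientation': array([-2.05744513,  0.01148984, -2.17266508])}
{'fovy': 54.94433675362028, 'cx': 317.59791823119997, 'cy': 241.64516570492697, 'eye': array([ 445.78174841,  -46.01124723, 1115.37201896]), 'orientation': array([-3.03338344,  0.0240967 , -1.54944734])}
{'clock': 0.1, 'joints': array([-1.28461546e+00,  3.00365735e-01,  1.52150223e+00, -1.21886311e-05,
        1.32069565e+00, -6.66194211e-02]), 'qd': array([ 0.00056191, -0.00341227, -0.00278054,  0.00160414, -0.00265599,
        0.00274291]), 'effort': array([ 5.58056240e-05, -5.32649302e+01, -3.53286803e+01,  7.09277205e-02,
        2.35201127e-02, -6.14420105e-05]), 'eef_pos': array([ 189.96686951, -515.93528244,  229.97746798]), 'eef_rot': array([-3.14062305e+00, -5.28573241e-05,  3.52803285e-01]), 'wrist_force': array([-0.06445459,  0.11596349, -0.89121784]), 'moment': array([-0.01976238, -0.03547186, -0.00206298]), 'finger_force': 0.0, 'finger_gap': 94.16891334735459}
```

View pics/top0.png

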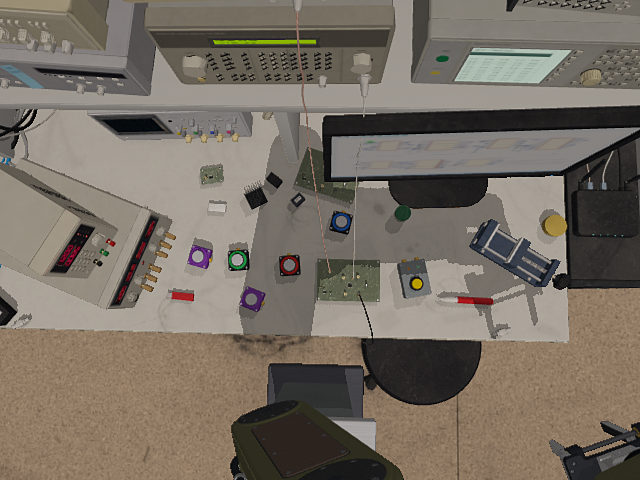

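View pics/scene0.png

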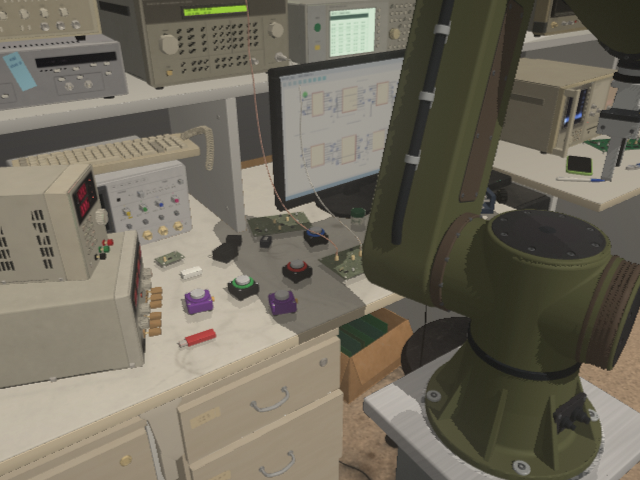

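```bash
python3 -c "
from h import *
p=cv2.imread('pics/top0.png')
d=np.load('top0.npy')
for n,u,v in [('key',417,284),('green',238,260),('red',289,265),('blue',341,222),('purple1',200,257),('purple2',252,299),('board',335,280),('desk',400,320),('box',408,268),('monR',480,180),('psu',150,270),('psutop',120,205),('mon',340,180),('shelf',350,105),('jar',402,213),('vise',500,240),('terminal',165,252)]:
    print(n,world('top',u,v,np.median(d[v-1:v+2,u-1:u+2])).round(1))
h=cv2.cvtColor(p,cv2.COLOR_BGR2HSV)
def blob(lo,hi,u,v,r,z):
    m=np.zeros(h.shape[:2],np.uint8); m[v-r:v+r,u-r:u+r]=cv2.inRange(h,lo,hi)[v-r:v+r,u-r:u+r]
    (c,rad)=cv2.minEnclosingCircle(cv2.findNonZero(m)); 
    a=world('top',*c,1.); e=np.array(manip.camera_info('top')['eye']); print(c,rad,(e+(a-e)*(z-e[2])/(a-e)[2]).round(1))
blob((22,150,120),(35,255,255),417,284,14,45)
blob((45,100,60),(85,255,255),238,260,16,28)
a=cv2.resize(p[180:330,160:460],None,fx=2.66,fy=2.66,interpolation=cv2.INTER_CUBIC)
cv2.imwrite('pics/crop0.png',a)
s=cv2.imread('pics/scene0.png')[210:360,140:380];cv2.imwrite('pics/crop1.png',cv2.resize(s,None,fx=3.3,fy=3.3))
"
```

```text
key [ 467.9 -248.2   45.6]
green [515.6 169.1  34.7]
red [506.2  48.4  35.4]
blue [610.3 -71.8  34.9]
purple1 [520.9 259.2  35.9]
purple2 [425.2 132.8  33.8]
board [474.1 -60.3  10. ]
desk [ 382.8 -216.3    1.3]
box [ 504.8 -229.4   35. ]
monR [ 721.4 -405.4   16. ]
psu [488.5 382.4  20.4]
psutop [620.3 402.6 155.4]
mon [701.7 -67.   75.1]
shelf [763.2 -76.2 356.9]
jar [ 634.5 -215.4   34.1]
vise [ 576.6 -449.9   16.4]
terminal [533.7 355.    3. ]
(416.69232177734375, 283.23077392578125) 5.014858245849609 [ 469.6 -247.6   45. ]
(237.3125, 259.6875) 9.093796730041504 [516.8 172.1  28. ]
```

View pics/crop0.png

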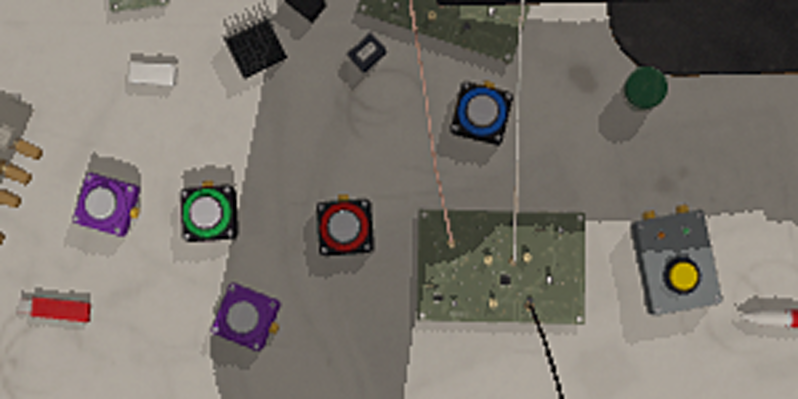

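View pics/crop1.png

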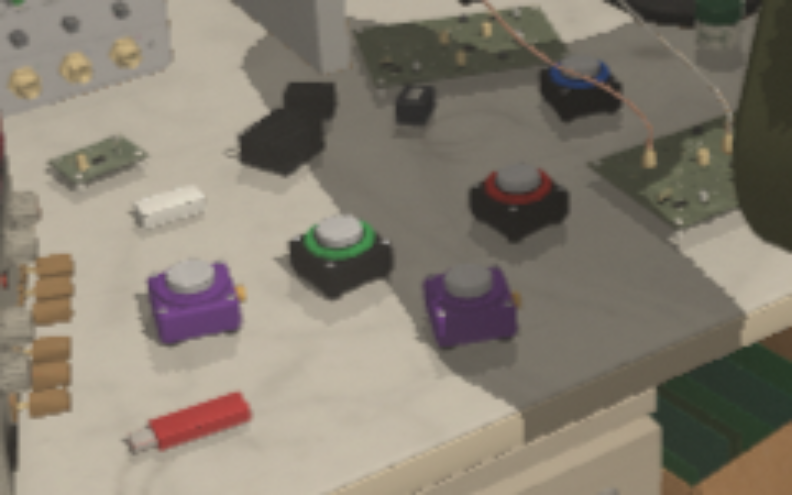

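The top crop shows the key at about (417,283) px and the green sensor's pad at about (237,259) px. Two thin leads run from the board at y≈-60 up to the shelf. I'll close the fingers and go above the key.

Emit:
step_arm --series '[0,0,0,0,1,28,27,0,0,1,28,27,0,0,1,28,27,0,0,1,28,27,0,0,1,28,27,0,0,1,28,27,0,0,1,28,27,0,0,1,28,27,0,0,1,28,27,0,0,1,27,25,0,0,1,0,0,-40,0,1,0,0,-40,0,1,0,0,-40,0,1,0,0,0,0,1,0,0,0,0,1]' --squeeze 10

```text
clock: 2.1
eef_pos: [469.6, -248.5, 112.0]
eef_rot: [3.14, -0.001, 0.353]
wrist_force: [0.2, -0.6, 0.9]
finger_gap: 0.4
finger_force: 0.0
```

```bash
python3 -c "
from h import *
snap(1)
s=manip.read_state();print(s['eef_pos'],s['eef_rot'],s['wrist_force'],s['finger_gap'])
p=cv2.imread('pics/top1.png')[180:330,310:510];q=cv2.imread('pics/scene1.png')[150:390,160:480]
cv2.imwrite('pics/c2.png',np.hstack([cv2.resize(p,(400,300)),cv2.resize(q,(400,300))]))"
```

```text
[ 469.74470342 -248.56027896  112.26982937] [ 3.13948131e+00 -1.69842195e-03  3.52765222e-01] [-0.09731923  1.14821555 -0.28800065] 0.3514861389463593
```

View pics/c2.png

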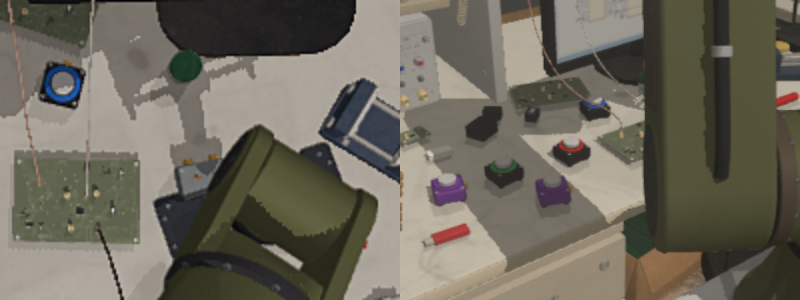

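The arm hides the key in both views, so I'll rely on the measured position and go down by force.

Emit:
step_arm --series '[0,0,-20,0,1,0,0,-16,0,1,0,0,-3,0,1,0,0,0,0,1]'

```text
clock: 2.7
eef_pos: [469.2, -248.2, 71.8]
eef_rot: [3.141, -0.0, 0.353]
wrist_force: [0.5, 0.2, -0.6]
finger_gap: 0.2
finger_force: 0.0
```

Emit:
step_arm --series '[0,0,-2,0,1,0,0,-2,0,1,0,0,0,0,1]'

```text
clock: 3.08
eef_pos: [469.2, -248.3, 67.7]
eef_rot: [3.141, -0.0, 0.353]
wrist_force: [1.4, -0.0, 2.1]
finger_gap: 0.6
finger_force: 0.9
```

Emit:
step_arm --series '[0,0,-2,0,1,0,0,-1,0,1,0,0,0,0,1]'

```text
clock: 3.45
eef_pos: [469.1, -248.1, 64.4]
eef_rot: [3.142, -0.0, 0.353]
wrist_force: [1.0, -1.2, 1.9]
finger_gap: 0.4
finger_force: 1.0
```

Emit:
step_arm --series '[0,0,-1,0,1,0,0,0,0,1]'

```text
clock: 3.7
eef_pos: [469.1, -248.2, 64.1]
eef_rot: [3.141, -0.0, 0.353]
wrist_force: [-2.0, 1.3, 12.3]
finger_gap: 0.6
finger_force: 5.9
```

The force rose to 12 N at z=64.1, which is the key's end stop, so the key is fully in. Now I'll go up and over to the green sensor, passing in front of the hanging leads.

Emit:
step_arm --series '[0,0,40,0,1,0,0,40,0,1,0,0,40,0,1,-25,35,0,0,1,-25,35,0,0,1,0,40,0,0,1,0,40,0,0,1,0,40,0,0,1,0,40,0,0,1,0,40,0,0,1,0,40,0,0,1,0,40,0,0,1,10,40,0,0,1,40,29,0,0,1,40,0,0,0,1,7,0,0,0,1,0,0,0,0,1]'

```text
clock: 5.82
eef_pos: [515.4, 170.6, 182.8]
eef_rot: [-3.141, 0.002, 0.352]
wrist_force: [-0.2, 0.1, 0.8]
finger_gap: 0.8
finger_force: 0.0
```

```bash
python3 -c "
from h import *
snap(2)
s=manip.read_state();print(s['eef_pos'],s['eef_rot'],s['wrist_force'],s['finger_gap'])
d=np.load('top2.npy');print(world('top',416.7,283.2,d[283,417]))
p=cv2.imread('pics/top2.png')[150:330,160:460];q=cv2.imread('pics/scene2.png')[150:390,120:440]
cv2.imwrite('pics/c3.png',np.hstack([cv2.resize(p,(400,300)),cv2.resize(q,(400,300))]))"
```

```text
[515.15444881 170.72237105 183.38823044] [-3.14148868e+00  6.68563156e-04  3.52732902e-01] [-0.96663338  0.17404305  0.41099863] 0.3644343920188388
[ 469.86415194 -248.85187748   38.51140871]
```

View pics/c3.png

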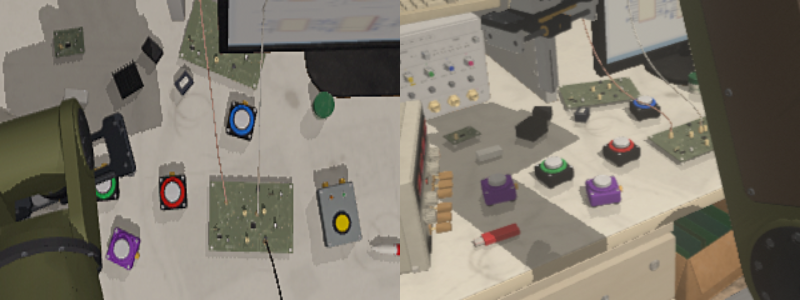

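The key top now reads 38.5 mm, so it is in. Everything stands where it was, and the gripper is above the green sensor. Going down.

Emit:
step_arm --series '[1,0,-40,0,1,0,0,-40,0,1,0,0,-30,0,1,0,0,-9,0,1,0,0,0,0,1,0,0,0,0,1]'

```text
clock: 6.68
eef_pos: [517.6, 171.1, 65.9]
eef_rot: [3.141, -0.002, 0.353]
wrist_force: [0.2, -0.0, 0.2]
finger_gap: 0.6
finger_force: 0.0
```

```bash
python3 -c "
from h import *
snap(3)
q=cv2.imread('pics/scene3.png')[210:330,200:360]
cv2.imwrite('pics/c4.png',cv2.resize(q,(800,600),interpolation=cv2.INTER_CUBIC))"
```

```text
(no output)
```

View pics/c4.png

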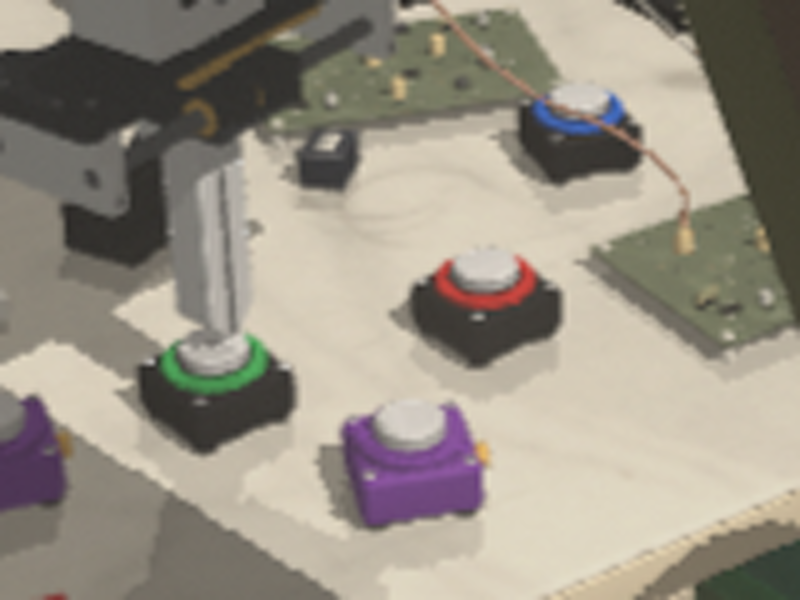

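The fingertips stand over the green sensor's pad, about 6 mm above it. I'll press about 2.5 mm and hold for a second.

Emit:
step_arm --series '[0,0,-3,0,1,0,0,-2,0,1,0,0,-2,0,1,0,0,-1,0,1,0,0,0,0,1]'

```text
clock: 7.4
eef_pos: [517.1, 170.9, 56.5]
eef_rot: [3.142, -0.0, 0.353]
wrist_force: [-0.3, -0.3, 3.2]
finger_gap: 0.3
finger_force: 1.8
```

Emit:
step_arm --series '[0,0,0,0,1,0,0,0,0,1,0,0,0,0,1,0,0,0,0,1]'

```text
clock: 7.9
eef_pos: [517.1, 170.9, 56.5]
eef_rot: [-3.142, -0.0, 0.353]
wrist_force: [-0.9, -0.6, 4.0]
finger_gap: 0.4
finger_force: 1.8
```

The pad is pressed about 3.5 mm with about 3.5 N. I'll hold a little longer, then withdraw.

Emit:
step_arm --series '[0,0,0,0,1,0,0,0,0,1,0,0,0,0,1,0,0,3,0,1,0,0,5,0,1,0,0,30,0,1,0,0,40,0,1,0,0,40,0,1,-40,-10,10,0,1,-40,-10,0,0,1,-40,-10,0,0,1,0,0,0,0,1,0,0,0,0,1]'

```text
clock: 9.52
eef_pos: [397.5, 141.0, 184.8]
eef_rot: [3.142, -0.001, 0.353]
wrist_force: [-0.0, 0.0, -0.2]
finger_gap: 0.3
finger_force: 0.0
```

```bash
python3 -c "
from h import *
snap(4)
s=manip.read_state();print(s['eef_pos'],s['wrist_force'],s['finger_force'])
d=np.load('top4.npy');print(world('top',237,259,d[259,237]),world('top',417,283,d[283,417]))
p=cv2.imread('pics/top4.png')[150:330,160:460];q=cv2.imread('pics/scene4.png')[150:390,120:440]
cv2.imwrite('pics/c5.png',np.hstack([cv2.resize(p,(400,300)),cv2.resize(q,(400,300))]))"
```

```text
[397.65139217 141.02348107 184.45556195] [-0.17827891 -0.06417477  0.35346834] 0.0
[518.16281857 172.20518777  31.55315223] [ 470.27324003 -248.99403874   41.41589992]
```

View pics/c5.png

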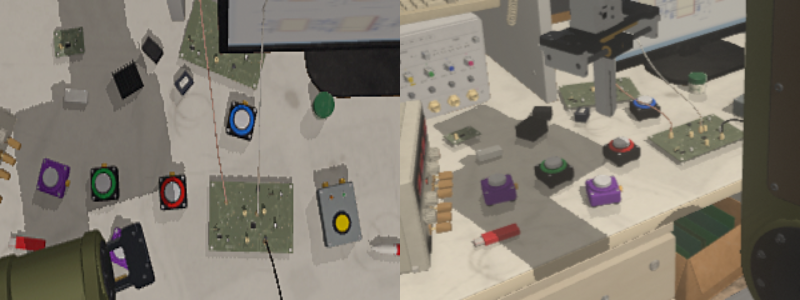

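Everything stands in place. The single-pixel depths are noisy, so I'll average them before handing in.

```bash
python3 -c "
from h import *
D=np.array([manip.camera('top')[1] for _ in range(6)])
for n,u,v in(('green',237,259),('red',289,265),('blue',341,222),('key',417,283),('boxtop',410,268)):
    a=D[:,v-1:v+2,u-1:u+2]; print(n,world('top',u,v,a.mean())[2].round(2),a.std().round(2))
d=np.load('top0.npy')[282:285,416:419];print('key before',world('top',417,283,d.mean())[2])
"
```

```text
green 35.35 1.96
red 35.73 2.17
blue 35.73 2.27
key 39.13 2.13
boxtop 34.4 2.25
key before 45.08483915811598
```

```bash
python3 -c "
from cell import manip
print(manip.sign_off())"
```

```text
the job is handed in; nothing more can be done
None
```

The touch check is done and handed in (no verdict came back): the key is fully in (top at 39 mm), the green pad was then pressed at about 3.5 N for over 0.75 s and is free again, and nothing was visibly moved.

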